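# Key the jar table onto the cap torque tester

### The job

The round jar table of the cap torque tester is sitting loose and proud on its turret. With a fingertip against its posts, push it round until the notch in its rim is over the drive pin at the turret's edge, then press it straight down until it is fully home. Do not grip the posts or lift the table, leave the honey jars and the label roll where they stand, and take your hand away at the end.

Things in the scene. Friction and masses are not known exactly. Their poses are not given: they have to be found in the camera images.
- tester: Cap torque tester, fixed to the bench: grey housing 270 x 190 mm, 75 mm high, sloped keypad and display at its front (-x). Origin under the centre of the housing, on the bench; z up. On top, its axis 45 mm to +x of the origin, is the turret: an aluminium flange 136 mm across whose upper face is 90 mm above the bench. The turret does not turn.
- turret (a point): Centre of the turret's upper face (90 mm above the bench), on the axis about which the jar table turns; a socket here guides the table's stem. Three spring balls in the side of a round steel boss, 82 mm across and 15 mm high, hidden under the table, hold the table about 9 mm proud and let it slip down when it is pressed with some 10 N.
- pin (a point): Middle of the top of the upright dark steel drive pin: 9 mm across, 8 mm high above the turret face, chamfered, 59 mm from the turret axis on the tester's +x side (rear, away from the keypad). About half of the pin shows outside the jar table's rim. While the notch is not over it, it stops the table from going down. Axes as the tester's.
- jar_table: Loose black anodised aluminium disc on the turret, 116 mm across, 22 mm thick, about 0.45 kg. Origin at the centre of its underside, z up, x towards its notch. A 45 mm long stem below sits in the turret's socket, so that it can only turn (easily, either way round, under 2 N at a post) and sink. Its underside starts about 9 mm above the turret face; 0 mm when home.
- table_top (a point): Centre of the jar table's flat upper face (grey pad), where to press: about 121 mm above the bench at the start, 112 mm when home. Axes as the jar table's. Four upright smooth white plastic posts, 12 mm across and 25 mm high, stand on this face 39 mm from the axis, at 45, 135, 225 and 315 degrees from the notch; the clear space between neighbours is 43 mm.
- notch (a point): Middle of the mouth of the single notch in the jar table's rim, at the upper face, 58 mm from the axis along the table's x. The notch goes through the full thickness, is 14.5 mm wide at the rim and 6.5 mm deep, with radial sides (2.8 mm free on each side of the pin). When in line it lies straight above the pin.
- jar_a_mid (a point): Centre of a honey jar with a red cap, 58 mm across, 118 mm high, standing loose on the tester's +y side: leave alone.
- jar_b_mid (a point): Centre of the like honey jar on the tester's -y side: leave alone.
- roll_mid (a point): Centre of a loose roll of white labels, 90 mm across, 50 mm high, lying flat behind the tester: leave alone.
There are look-alikes about, which are no part of the job. What is shaped like the jar_table but yellow is not meant.

How it is judged (in metres and radians):
At the end, for the whole second after the job is handed in: The jar table lies flat on the turret face (underside within 2 mm of it, tilt under 0.04 rad), centred within 4 mm, its notch around the pin (within 6 mm seen from above), at rest (z of jar_table in the frame of turret between -0.002 and 0.002 m and horizontal distance between jar_table and turret below 0.004 m and horizontal distance between notch and pin below 0.006 m and angle between jar_table's own z axis and vertical below 0.04 rad and linear speed of jar_table below 0.01 m/s); the robot touches nothing.
It fails at once if the jar table is lifted (more than 18 mm above the turret face) or tipped by more than 0.3 rad (z of jar_table in the frame of turret above 0.018 m or angle between jar_table's own z axis and vertical above 0.3 rad).
It fails at once if a post of the jar table is gripped, or shoved with more than 30 N (contact force between the fingers and jar_table_c0 above 30 N or contact force between the fingers and jar_table_c1 above 30 N or contact force between the fingers and jar_table_c2 above 30 N or contact force between the fingers and jar_table_c3 above 30 N).
It fails at once if a honey jar or the label roll is moved by more than 20 mm (distance of any of jar_a_mid, jar_b_mid, roll_mid from where it was at the start of the episode above 0.02 m).
It also fails if it takes over 64 s, if anything falls off the work surface, if the arm or the gripper's body presses on something with over 40 N, if the wrist force passes 120 N, or if a joint passes its speed limit or range.

### The arm

A 6-joint arm with a two-finger parallel gripper is mounted at the origin on the work surface. World frame = base frame: x ahead of the robot, y to its left, z up, the work surface at z = 0. Lengths are in mm, angles in rad, forces in N, time in s.
With the tool pointing down it reaches from about 350 to 775 mm from the base axis. Payload 7.3 kg.
Tool frame: the origin (TCP) lies at the very end of the fingers, on their centre line; the grasp point (between the pads) lies 19 mm behind it; z points along the fingers, x is the direction in which the jaws open and shut, and the axes are right-handed (so a half turn about z gives the same grasp; the last joint's range is limited). The gripper opens to 92 mm and grips with 3 to 60 N. Pads are 19 mm wide; open, the fingers measure 130 mm over their backs; the gripper's body (75 mm by 190 mm) begins 47 mm behind the grasp point.
Start: joints at [-1.435, 0.342, 1.524, -0, 1.275, -0.146], TCP at [146.017, -504.305, 226.741] pointing down, gripper open.
Joint ranges: [-2.53, 2.53], [-0.77, 2.02], [0.04, 2.7], [-1, 4.14], [0.28, 2.66], [-3.11, 3.11]. Speed limits (rad/s): [2.57, 2.57, 3.14, 3.14, 3.14, 3.14].

### API

Orientations are given as [roll, pitch, yaw] about the fixed x, y, z axes, in that order (R = Rz(yaw) Ry(pitch) Rx(roll)).
In Python, from plant import bot, capture, camera_params gives the robot as it stands.
- The arm moves only by the shell command python3 -m jog 'ROWS' [OPENING]. ROWS is a JSON object of lists of equal length, an entry for each row: "xyz": the shift along the world's x, y, z as a fraction of full scale, a list of three; "angular": the turn, a rotation vector about the world's x, y, z as a fraction of full scale, a list of three. In form: {"xyz": [[x, y, z], ...], "angular": [[wx, wy, wz], ...]}. A call has 1 to 10 rows; each row shifts and turns the pose as measured when the row begins; what a row does not reach is not made up. Full scale, the value 1, is 2 cm for a shift and 6 degrees for a turn. A row lasts 1/10 s, in which the tool goes at most 50 mm and 8.59 degrees, less where a joint would pass 70% of its speed; a pose out of reach is approached as far as the arm can. A call with a number of a shift or a turn outside -1 to 1 is refused whole. A call with a gripper value outside its range is refused whole. OPENING is the closure, from -1 (fully open) to 1 (shut), set as the call begins (- or left out, the last holds). The fingers move at their own pace and stop on an object; the grip force is fixed at half the most. Time passes only in rows, so rows that do not move let the fingers close. It gives the time, the measured TCP pose, the force and the opening at its end, in the units of the state.
- bot.get_obs(): the state, without advancing time (a new reading comes with each control period).
- capture(name): name is "scene" or "top"; returns the picture (420x560x3 uint8, red, green, blue); there is no depth.
- camera_params(name): a dict with "fx", "fy", "cx", "cy" (pixels), "rvec" (rotation vector, rad) and "tvec" (3), from world to camera coordinates, as OpenCV has them. Camera axes: x right, y down, z forward; pixel columns grow to the right and rows downward; lengths in mm; the calibration is good to about 2 mm. A picture is of the moment at which its call begins. camera_params takes no time and is no camera call.
- bot.close_job(): hands the job in, once; it reports no verdict.
The state is a dict: "time": time; "joint_positions": joint angles; "dq": joint speeds; "tau": joint torques, N m; "tool_pos": TCP position; "tcp_rot": TCP orientation; "contact_force": force on the tool from outside, world axes, zero at the start; "moment": the same for the moment, N m; "grip_width": finger opening in mm.
Only numpy, scipy, OpenCV 4.12 (cv2) and the standard library are available. Lean on these libraries where they do the work, as an engineer would, in place of code of your own. Each camera call takes 0.05 s, during which the arm holds its last target.

## Working session

There is one attempt and no reset: what is moved stays moved. The work goes in short steps, Python scripts to look and compute and a shell command to move; the robot and the scene stay as the last step left them, time stands still between calls to the robot, and variables do not carry over. Pictures are saved under pics/ and viewed, and the job is handed in when it is done.

```bash
ls; mkdir -p pics
python3 - <<'E'
from plant import bot,capture,camera_params
import cv2
for n in("scene","top"):
    cv2.imwrite(f"pics/{n}0.png",cv2.cvtColor(capture(n),cv2.COLOR_RGB2BGR)); print(n,camera_params(n))
print(bot.get_obs())
E
```

```text
pics
scene {'fx': 382.9873991690582, 'fy': 382.9873991690582, 'cx': 280.407916790608, 'cy': 212.01054046703428, 'rvec': array([ 1.42553728,  1.94315015, -0.96449071]), 'tvec': array([ 185.18189424, -231.73876743, 1216.72270297])}
top {'fx': 467.6608052173715, 'fy': 467.6608052173715, 'cx': 279.82516734626336, 'cy': 204.6846350890015, 'rvec': array([ 2.1484623 , -2.17250416,  0.1879711 ]), 'tvec': array([-33.77920212, 539.84903207, 931.59513668])}
{'time': 0.1, 'joint_positions': array([-1.43501330e+00,  3.42665391e-01,  1.52490897e+00, -2.21035395e-05,
        1.27541402e+00, -1.46032868e-01]), 'dq': array([-0.00259845, -0.00125542, -0.00151681,  0.00098036,  0.00063788,
       -0.00054622]), 'tau': array([ 1.88858095e-03, -4.32006383e+01, -2.44693637e+01,  7.19745364e-02,
        5.25413977e-02, -4.34479239e-05]), 'tool_pos': array([ 145.95131275, -503.92684483,  226.11242981]), 'tcp_rot': array([-3.14141047e+00,  1.38395170e-03, -1.28897385e+00]), 'contact_force': array([0.44575424, 0.12440583, 0.29738905]), 'moment': array([-0.06268146,  0.03325931,  0.03798291]), 'grip_width': 91.933119431018}
```

View pics/scene0.png

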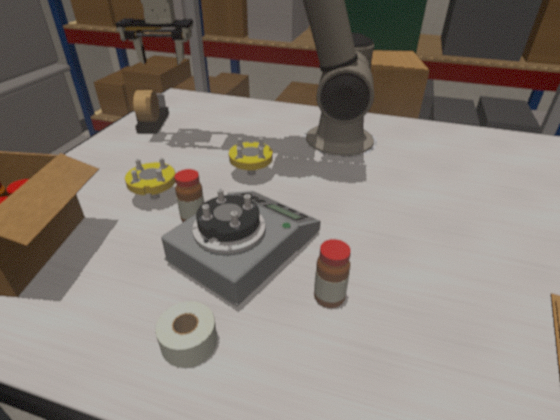

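View pics/top0.png

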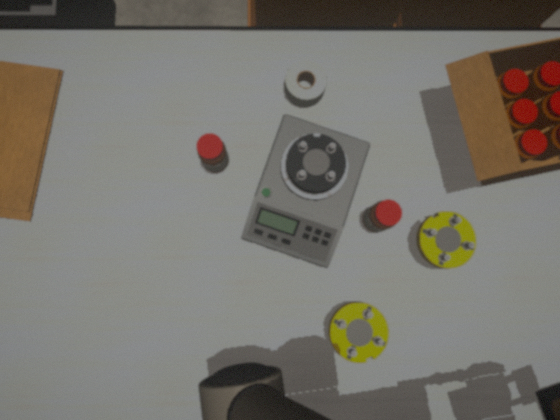

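The tester is at about (310,190) in the top view, with the black table at about (316,163). The notch seems to be near (316,135). I'll zoom in to check.

Run:
```python
import cv2,numpy as np
a=cv2.imread('pics/top0.png')[115:215,265:370]; a=cv2.resize(a,None,fx=5.5,fy=5.5,interpolation=cv2.INTER_CUBIC)
a=cv2.convertScaleAbs(a,alpha=1.6,beta=10)
cv2.imwrite('pics/z0.png',a)
b=cv2.imread('pics/scene0.png')[180:260,180:280]; b=cv2.resize(b,None,fx=7,fy=7,interpolation=cv2.INTER_CUBIC)
cv2.imwrite('pics/z1.png',cv2.convertScaleAbs(b,alpha=1.6,beta=10))
```

```text
(no output)
```

View pics/z0.png

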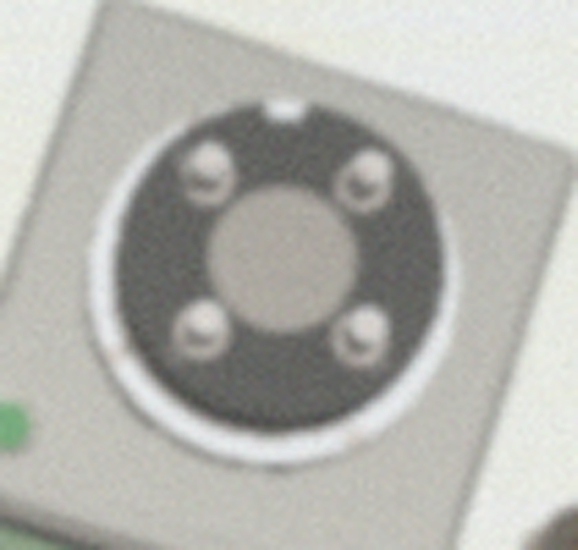

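View pics/z1.png

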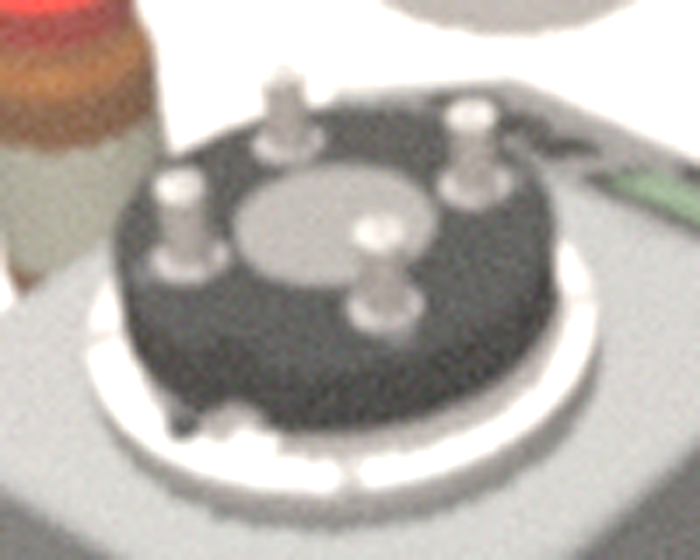

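```bash
cat > h.py <<'E'
import numpy as np,cv2
from plant import camera_params
def ray(n,uv,z):
    p=camera_params(n);R,_=cv2.Rodrigues(p['rvec']);t=p['tvec']
    d=R.T@np.array([(uv[0]-p['cx'])/p['fx'],(uv[1]-p['cy'])/p['fy'],1]);c=-R.T@t
    return (c+d*(z-c[2])/d[2])
def proj(n,P):
    p=camera_params(n);return cv2.projectPoints(np.float64(P).reshape(-1,3),p['rvec'],p['tvec'],np.array([[p['fx'],0,p['cx']],[0,p['fy'],p['cy']],[0,0,1]]),None)[0][:,0]
E
python3 - <<'E'
from h import *
def T(x,y): return (265+(x+.5)/5.5-.5,115+(y+.5)/5.5-.5)
def S(x,y): return (180+(x+.5)/7-.5,180+(y+.5)/7-.5)
f=lambda v:np.round(v,1)
c=ray('top',T(283,258),121);print('pad top',f(c),'scene',f(ray('scene',S(337,225),121)))
n=ray('top',T(285,108),121);d=n-c;print('notch',f(n),np.hypot(*d[:2]),np.degrees(np.arctan2(d[1],d[0])))
for q in [(208,172),(364,180),(202,330),(361,334)]:
    e=ray('top',T(*q),146)-c;print('post',f(e+c),np.hypot(*e[:2]),np.degrees(np.arctan2(e[1],e[0])))
p=ray('scene',S(181,420),96);e=p-c;print('pin',f(p),np.hypot(*e[:2]),np.degrees(np.arctan2(e[1],e[0])))
# housing corners via mask
im=cv2.imread('pics/top0.png')
for q in [(284.5,115),(369,146),(327,266),(243,237.5)]: print(f(ray('top',q,75)))
a=[ray('top',q,75) for q in [(284.5,115),(369,146)]];e=a[1]-a[0];print(np.hypot(*e[:2]),np.degrees(np.arctan2(e[1],e[0]))+90)
print(f(ray('top',(210,148),118)),f(ray('top',(388,213),118)))
E
```

```text
pad top [ 611.2 -108.3  121. ] scene [ 610.8 -107.2  121. ]
notch [ 665.6 -110.3  121. ] 54.404672975882775 -2.143345569609907
post [635.5 -80.5 146. ] 36.93884741628591 48.83190909263702
post [ 632.4 -134.   146. ] 33.33611462470757 -50.47756834191828
post [580.4 -77.3 146. ] 43.69207708277862 134.88221821033153
post [ 578.6 -131.4  146. ] 39.975805696540796 -144.63822507885118
pin [ 668.3 -126.7   96. ] 59.98704818531054 -17.900209048148163
[720.6 -50.8  75. ]
[ 654.1 -223.    75. ]
[ 411.6 -129.9   75. ]
[469.5  34.9  75. ]
184.6298764271735 -21.120580425455486
[639.9  96.1 118. ] [ 510.1 -244.3  118. ]
```

Run:
```python
from h import *
g=cv2.cvtColor(cv2.imread('pics/top0.png'),cv2.COLOR_BGR2GRAY)
g=cv2.GaussianBlur(g,(3,3),0).astype(float)
# housing edges: sample strongest gradient along perpendicular near approx edges
def edge(p,q,z,s):
    p=np.float64(p);q=np.float64(q);d=(q-p)/np.linalg.norm(q-p);n=np.array([-d[1],d[0]]);pts=[]
    for t in np.linspace(.12,.88,40):
        o=p+(q-p)*t; L=[cv2.remap(g.astype(np.float32),np.float32([[(o+n*k)[0]]]),np.float32([[(o+n*k)[1]]]),cv2.INTER_LINEAR)[0,0] for k in np.arange(-5,5.01,.25)]
        gr=np.abs(np.array(L[4:])-np.array(L[:-4])); pts.append(o+n*(-5+.25*(np.argmax(gr)+2)))
    W=np.float32([ray('top',u,z)[:2] for u in pts]);v=cv2.fitLine(W,cv2.DIST_HUBER,0,.01,.01).ravel()
    return v
for nm,p,q in [('left',(284.5,115),(258,195)),('right',(369,146),(342,222)),('rear',(284.5,115),(369,146))]:
    v=edge(p,q,75,1);print(nm,v.round(3),np.degrees(np.arctan(v[1]/v[0])))
```

```text
left [ 9.40000e-01 -3.42000e-01  6.38654e+02 -1.66410e+01] -19.98614
right [ 9.41000e-01 -3.38000e-01  5.71032e+02 -1.94800e+02] -19.76306
rear [ 3.40000e-01  9.40000e-01  6.93799e+02 -1.38423e+02] 70.12744
```

Tester yaw is −19.9°, the axis is at about (610,−108), and the notch is at −2.5°. That means turning the table about −17.4°, clockwise from above. I'll push on the post at −47.5° with the closed fingers.

```bash
python3 -m jog '{"xyz":[[1,0.75,0],[1,0.75,0],[1,0.75,0],[1,0.75,0],[1,0.75,0],[1,0.75,0],[1,0.75,0],[1,0.75,0],[1,0.75,0],[1,0.75,0]],"angular":[[0,0,0.5],[0,0,0.5],[0,0,0.5],[0,0,0.5],[0,0,0.5],[0,0,0.45],[0,0,0],[0,0,0],[0,0,0],[0,0,0]]}' 1
```

```text
time: 1.1
tool_pos: [349.4, -347.4, 222.0]
tcp_rot: [-3.141, 0.01, -0.973]
contact_force: [0.0, 0.4, 0.1]
grip_width: 16.7
```

```bash
python3 -m jog '{"xyz":[[1,0.73,0],[1,0.73,0],[1,0.73,0],[1,0.73,0],[1,0.73,0],[1,0.73,0],[1,0.73,0],[1,0.73,0],[1,0.73,0],[1,0.73,0]],"angular":[[0,0,0],[0,0,0],[0,0,0],[0,0,0],[0,0,0],[0,0,0],[0,0,0],[0,0,0],[0,0,0],[0,0,0]]}' 1
```

```text
time: 2.1
tool_pos: [555.4, -192.5, 217.9]
tcp_rot: [3.139, 0.018, -0.973]
contact_force: [0.9, -0.2, -0.5]
grip_width: 0.4
```

```bash
python3 -m jog '{"xyz":[[1,0.68,0],[1,0.68,0],[1,0.68,0],[1,0.68,0],[0.9,0.65,0],[0,0,0],[0,0,0]],"angular":[[0,0,0],[0,0,0],[0,0,0],[0,0,0],[-0.14,-0.1,0],[0,0,0],[0,0,0]]}' 1
```

```text
time: 2.8
tool_pos: [657.3, -118.8, 212.7]
tcp_rot: [3.135, 0.007, -0.969]
contact_force: [0.2, 0.0, -0.6]
grip_width: 0.5
```

```bash
python3 -m jog '{"xyz":[[0,-0.2,-0.9],[0,0,-0.9],[0,0,-0.9],[0,0,0]],"angular":[[0,0,0],[-0.05,-0.04,0],[0,0,0],[0,0,0]]}' 1
python3 - <<'E'
from plant import capture
import cv2
b=cv2.cvtColor(capture('scene'),cv2.COLOR_RGB2BGR)[130:270,150:330]
a=cv2.cvtColor(capture('top'),cv2.COLOR_RGB2BGR)[95:235,230:410]
cv2.imwrite('pics/c1.png',cv2.convertScaleAbs(cv2.resize(cv2.hconcat([b,a]),(800,311),interpolation=cv2.INTER_CUBIC),alpha=1.5))
E
```

```text
time: 3.2
tool_pos: [654.6, -125.4, 157.1]
tcp_rot: [3.134, 0.001, -0.971]
contact_force: [-1.0, 0.6, -0.7]
grip_width: 0.5
```

View pics/c1.png

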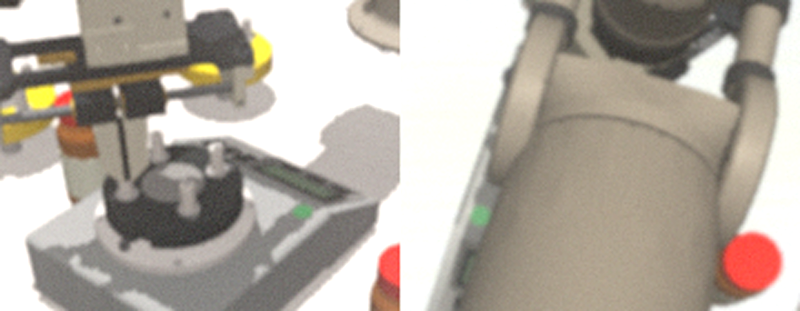

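Run:
```python
from h import *
for P in [(654.6,-125.4,157),(636.3,-136.5,146),(636.3,-136.5,121),(638.8,-81.3,146)]:
    q=proj('scene',P)[0];print(P,q.round(1),((q-[150,130])*[400/180,311/140]).round())
im=cv2.imread('pics/c1.png')[80:280,60:260];cv2.imwrite('pics/c2.png',cv2.resize(im,(600,600),interpolation=cv2.INTER_CUBIC))
```

```text
(654.6, -125.4, 157) [205.9 207.4] [124. 172.]
(636.3, -136.5, 146) [205.4 205.5] [123. 168.]
(636.3, -136.5, 121) [206.9 216.8] [127. 193.]
(638.8, -81.3, 146) [234.  212.1] [187. 182.]
```

View pics/c2.png

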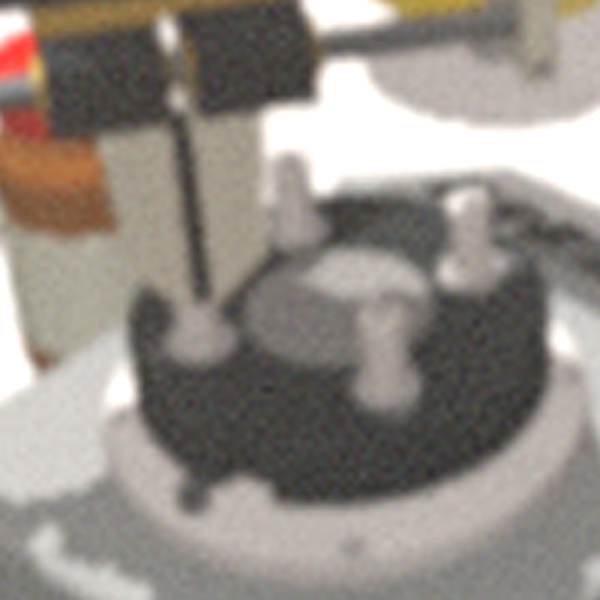

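```bash
python3 -m jog '{"xyz":[[0.15,0.15,0],[0.1,0.1,-0.5],[0,0,-0.5],[0,0,-0.3],[0,0,0]],"angular":[[0,0,0],[0,0,0],[0,0,0],[0,0,0],[0,0,0]]}' 1
```

```text
time: 3.8
tool_pos: [662.9, -121.0, 135.7]
tcp_rot: [3.141, -0.007, -0.972]
contact_force: [0.3, 0.1, -0.0]
grip_width: 0.1
```

```bash
python3 -m jog '{"xyz":[[0,0,-0.36],[-0.25,-0.18,0],[-0.25,-0.18,0],[0,0,0]],"angular":[[0,0,0],[0,0,0],[0,0,0],[0,0,0]]}' 1
```

```text
time: 4.2
tool_pos: [651.8, -128.8, 127.4]
tcp_rot: [3.14, -0.007, -0.971]
contact_force: [-0.9, -0.3, 0.8]
grip_width: 0.1
```

```bash
python3 -m jog '{"xyz":[[-0.1,-0.07,0],[-0.1,-0.07,0],[-0.1,-0.07,0],[-0.1,-0.07,0],[0,0,0]],"angular":[[0,0,0],[0,0,0],[0,0,0],[0,0,0],[0,0,0]]}' 1
python3 - <<'E'
from plant import capture
import cv2
b=cv2.cvtColor(capture('scene'),cv2.COLOR_RGB2BGR)[170:260,170:280]
cv2.imwrite('pics/c3.png',cv2.convertScaleAbs(cv2.resize(b,None,fx=6,fy=6,interpolation=cv2.INTER_CUBIC),alpha=1.5))
E
```

```text
time: 4.7
tool_pos: [644.7, -134.5, 128.8]
tcp_rot: [-3.139, -0.009, -0.972]
contact_force: [0.5, 0.7, -0.5]
grip_width: 0.5
```

View pics/c3.png

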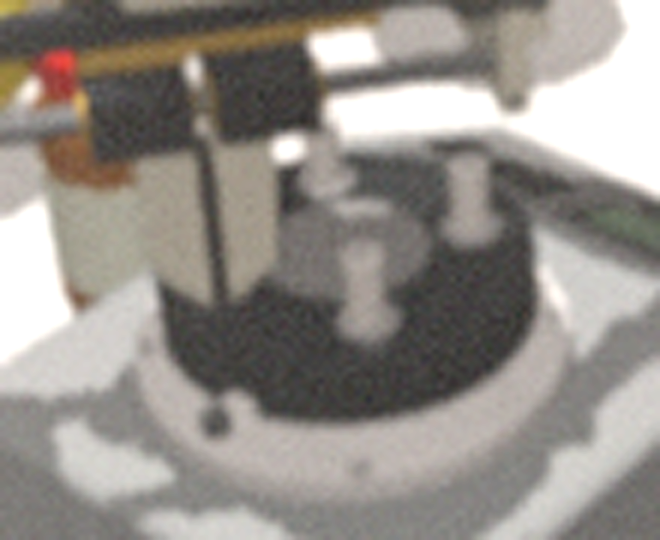

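```bash
python3 -m jog '{"xyz":[[-0.07,-0.05,0],[-0.07,-0.05,0],[0,0,0],[0,0,0]],"angular":[[0,0,0],[0,0,0],[0,0,0],[0,0,0]]}' 1
python3 - <<'E'
from plant import capture,bot
import cv2
print(bot.get_obs()['tool_pos'])
b=cv2.cvtColor(capture('scene'),cv2.COLOR_RGB2BGR)[170:260,170:280]
cv2.imwrite('pics/c4.png',cv2.convertScaleAbs(cv2.resize(b,None,fx=6,fy=6,interpolation=cv2.INTER_CUBIC),alpha=1.5))
E
```

```text
time: 5.15
tool_pos: [641.9, -136.5, 128.9]
tcp_rot: [-3.139, -0.009, -0.972]
contact_force: [0.6, 1.5, -0.8]
grip_width: 0.6
[ 641.86575693 -136.53405754  128.88524051]
```

View pics/c4.png

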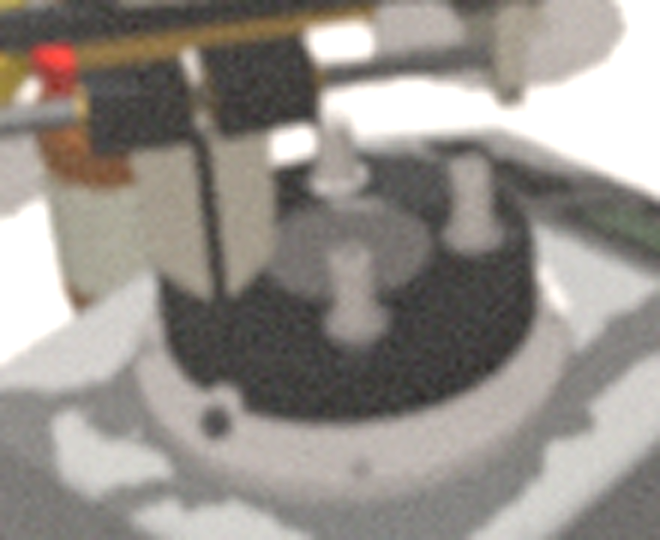

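Run:
```python
from h import *
c=np.array([610,-107.7])
S=lambda x,y:(170+(x+.5)/6-.5,170+(y+.5)/6-.5)
for nm,q,o in [('A',S(357,331),45),('B?',S(474,242),135)]:
    d=ray('scene',q,121)[:2]-c;print(nm,np.hypot(*d),np.degrees(np.arctan2(d[1],d[0]))-o)
for z,a in [(99,-19.95),(99,-18),(98,-19.95),(121,-19.95)]:
    for da in (-7.1,7.1,0) if z!=98 else (0,):
        r=58 if z!=98 else 59
        t=np.radians(a+da);q=proj('scene',(c[0]+r*np.cos(t),c[1]+r*np.sin(t),z))[0];print(z,a,da,((q-170)*6+2.5).round())
```

```text
A 39.542411912420405 -17.839641270255164
B? 38.37011372760251 -20.102996607873422
99 -19.95 -7.1 [201. 393.]
99 -19.95 7.1 [236. 413.]
99 -19.95 0 [217. 404.]
99 -18 -7.1 [206. 396.]
99 -18 7.1 [241. 415.]
99 -18 0 [222. 406.]
98 -19.95 0 [215. 408.]
121 -19.95 -7.1 [193. 335.]
121 -19.95 7.1 [228. 355.]
121 -19.95 0 [209. 346.]
```

The angle estimates are −17.8° and −20.1°, and the notch edges give about −18°. I'll push about 0.8 mm more, then back off and check from the top camera.

```bash
python3 -m jog '{"xyz":[[-0.04,-0.03,0],[0,0,0],[0,0,0]],"angular":[[0,0,0],[0,0,0],[0,0,0]]}' 1
python3 -m jog '{"xyz":[[0.4,0.27,0],[0,0,1],[0,0,1],[0,0,0.7],[-1,0,0],[-1,0,0],[-1,0,0],[-1,0,0],[-1,0,0],[-1,0,0]],"angular":[[0,0,0],[0,0,0],[0,0,0],[0,0,0],[0,0,0],[0,0,0],[0,0,0],[0,0,0],[0,0,0],[0,0,0]]}' 1
python3 - <<'E'
from plant import capture,bot
import cv2
b=cv2.cvtColor(capture('scene'),cv2.COLOR_RGB2BGR);cv2.imwrite('pics/scene5.png',b);b=b[170:260,170:280]
cv2.imwrite('pics/c5.png',cv2.convertScaleAbs(cv2.resize(b,None,fx=6,fy=6,interpolation=cv2.INTER_CUBIC),alpha=1.5))
cv2.imwrite('pics/top5.png',cv2.cvtColor(capture('top'),cv2.COLOR_RGB2BGR))
E
```

```text
time: 5.5
tool_pos: [640.9, -137.2, 128.8]
tcp_rot: [-3.139, -0.009, -0.972]
contact_force: [1.6, -0.1, -1.5]
grip_width: 0.6
time: 6.5
tool_pos: [528.9, -129.5, 183.9]
tcp_rot: [3.14, -0.009, -0.969]
contact_force: [0.5, 0.1, 0.2]
grip_width: 0.7
```

View pics/c5.png

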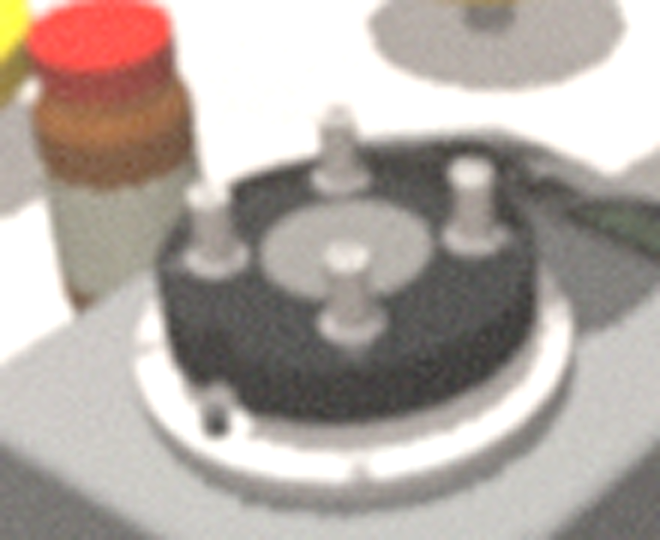

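View pics/top5.png

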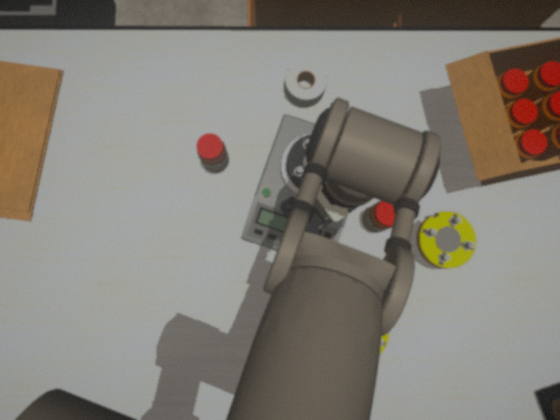

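The scene view is clear: post bases at crop (216,254), (352,322), (474,237) and (342,178), with the pin in the notch at (216,415). I'll work out the yaw from these.

Run:
```python
from h import *
S=lambda x,y:(170+(x+.5)/6-.5,170+(y+.5)/6-.5)
for z,Q in [(122,dict(D=(216,254),A=(352,322),B=(474,237),C=(342,178))),(145,dict(D=(210,192),A=(347,254),B=(470,169),C=(339,114)))]:
    P={k:ray('scene',S(*q),z)[:2] for k,q in Q.items()}
    a=lambda v,o:(np.degrees(np.arctan2(v[1],v[0]))-o).round(1)
    print(sum(P.values())/4,a(P['A']-P['C'],45),a(P['D']-P['B'],-45),np.linalg.norm(P['A']-P['C']),np.linalg.norm(P['D']-P['B']))
```

```text
[ 609.13584085 -108.64092809] -19.2 -20.6 74.28637317132309 78.2614613688136
[ 607.2020183  -109.07744124] -19.6 -18.1 73.75158869107155 77.5831737354698
```

Mean yaw is −19.4° against a target of −19.95° (±2.7° allowed). It's aligned, so I'll go over the centre and press.

```bash
python3 -m jog '{"xyz":[[1,0.25,0],[1,0.25,0],[1,0.25,0],[0.85,0.25,0],[0,0,0],[0,0,0]],"angular":[[0,0,0],[0,0,0],[0,0,0],[0,0,0],[0,0,0],[0,0,0]]}' 1
```

```text
time: 7.2
tool_pos: [612.2, -108.2, 184.8]
tcp_rot: [3.141, -0.011, -0.971]
contact_force: [-0.3, 0.6, 0.3]
grip_width: 0.3
```

```bash
python3 -m jog '{"xyz":[[-0.1,0,-1],[0,0,-1],[0,0,-0.6],[0,0,0]],"angular":[[0.05,0.04,0],[0,0,0],[0,0,0],[0,0,0]]}' 1
python3 -m jog '{"xyz":[[0,0,-0.1],[0,0,0]],"angular":[[0,0,0],[0,0,0]]}' 1
```

```text
time: 7.6
tool_pos: [609.2, -108.9, 132.0]
tcp_rot: [3.141, -0.005, -0.971]
contact_force: [0.3, -0.6, 0.0]
grip_width: 0.6
time: 7.8
tool_pos: [609.3, -109.3, 131.0]
tcp_rot: [3.141, -0.006, -0.972]
contact_force: [0.1, -0.1, -0.5]
grip_width: 0.7
```

```bash
python3 -m jog '{"xyz":[[0,0,-0.2],[0,0,-0.2],[0,0,-0.1],[0,0,-0.1]],"angular":[[0,0,0],[0,0,0],[0,0,0],[0,0,0]]}' 1
python3 -m jog '{"xyz":[[0,0,-0.1],[0,0,-0.1]],"angular":[[0,0,0],[0,0,0]]}' 1
```

```text
time: 8.2
tool_pos: [610.7, -109.6, 120.8]
tcp_rot: [-3.139, -0.009, -0.972]
contact_force: [-1.2, 1.0, 7.0]
grip_width: 0.2
time: 8.4
tool_pos: [611.7, -110.2, 118.3]
tcp_rot: [-3.137, -0.012, -0.972]
contact_force: [-0.2, 0.5, 2.0]
grip_width: 0.2
```

```bash
python3 -m jog '{"xyz":[[0,0,-0.1],[0,0,-0.1],[0,0,-0.1]],"angular":[[0,0,0],[0,0,0],[0,0,0]]}' 1
```

```text
time: 8.7
tool_pos: [611.6, -110.0, 112.2]
tcp_rot: [-3.137, -0.012, -0.971]
contact_force: [-6.9, 1.3, 18.4]
grip_width: 0.2
```

```bash
python3 -m jog '{"xyz":[[0,0,-0.1],[0,0,0]],"angular":[[0,0,0],[0,0,0]]}' 1
```

```text
time: 8.9
tool_pos: [611.8, -110.0, 112.8]
tcp_rot: [-3.136, -0.014, -0.971]
contact_force: [-0.2, -0.5, -1.0]
grip_width: 0.5
```

```bash
python3 -m jog '{"xyz":[[0,0,-0.1],[0,0,-0.1]],"angular":[[0,0,0],[0,0,0]]}' 1
python3 -m jog '{"xyz":[[0,0,0.2],[0,0,1],[0,0,1],[0,0,1],[0,0,1],[-1,0.5,0.5],[-1,0.5,0],[-1,0.5,0],[-1,0.5,0],[-1,0.5,0]],"angular":[[0,0,0],[0,0,0],[0,0,0],[0,0,0],[0,0,0],[0,0,0],[0,0,0],[0,0,0],[0,0,0],[0,0,0]]}' 1
python3 -m jog '{"xyz":[[-1,0.5,0],[-1,1,0],[0,1,0],[0,1,0],[0,1,0],[0,1,0],[0,1,0],[0,1,0],[0,0,0],[0,0,0]],"angular":[[0,0,0],[0,0,0],[0,0,0],[0,0,0],[0,0,0],[0,0,0],[0,0,0],[0,0,0],[0,0,0],[0,0,0]]}' 1
python3 - <<'E'
from plant import capture
import cv2
b=cv2.cvtColor(capture('scene'),cv2.COLOR_RGB2BGR);cv2.imwrite('pics/scene6.png',b);b=b[170:260,170:280]
cv2.imwrite('pics/c6.png',cv2.convertScaleAbs(cv2.resize(b,None,fx=6,fy=6,interpolation=cv2.INTER_CUBIC),alpha=1.5))
cv2.imwrite('pics/top6.png',cv2.cvtColor(capture('top'),cv2.COLOR_RGB2BGR))
E
```

```text
time: 9.1
tool_pos: [612.1, -110.1, 112.2]
tcp_rot: [-3.135, -0.016, -0.971]
contact_force: [-6.9, 1.6, 20.8]
grip_width: 0.3
time: 10.1
tool_pos: [509.1, -59.2, 204.2]
tcp_rot: [-3.138, -0.011, -0.972]
contact_force: [0.6, 0.0, -0.3]
grip_width: 0.4
time: 11.1
tool_pos: [462.9, 97.3, 200.5]
tcp_rot: [3.14, -0.007, -0.972]
contact_force: [0.1, 0.8, -0.4]
grip_width: 0.2
```

View pics/c6.png

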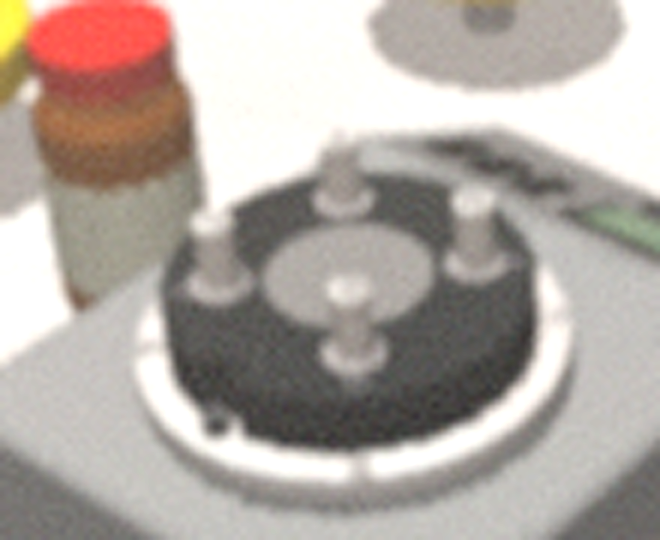

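View pics/top6.png

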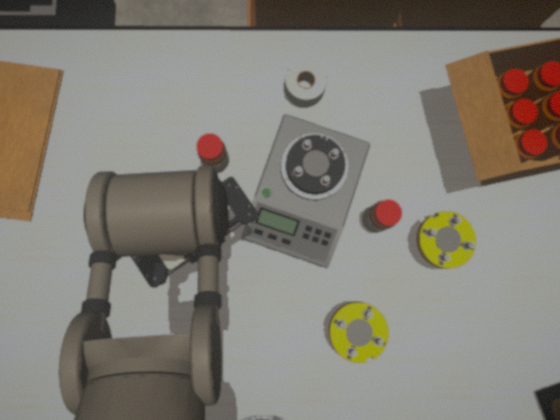

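Run:
```python
from h import *
from plant import bot
for z in (121,112): print(z,((proj('scene',(609.5,-108,z))[0]-170)*6+2.5).round())
# jars/roll unmoved
a=cv2.imread('pics/top0.png');b=cv2.imread('pics/top6.png')
for n,(x,y) in dict(jb=(385,214),roll=(305,85),ja=(208,148)).items():
    p=cv2.phaseCorrelate(*[cv2.cvtColor(i[y-22:y+22,x-22:x+22],cv2.COLOR_BGR2GRAY).astype(np.float32) for i in (a,b)]);print(n,p)
print(bot.get_obs()['contact_force'],np.abs(bot.get_obs()['dq']).max())
bot.close_job()
```

```text
121 [348. 250.]
112 [350. 273.]
jb ((0.49581613728377505, 0.4788644066882597), 1.0375263375411798)
roll ((0.5042404793652153, 0.5856375220390753), 1.0252588057812348)
ja ((0.34076486838215914, 0.618920267524647), 0.9318713209364149)
[-0.84164071 -0.82572237 -0.41843251] 0.009325822795587595
the job is handed in; nothing more can be done
```

The jar table is down on the turret face with its notch around the drive pin, and the job is handed in at about 11 s of the 64 s allowed. `close_job` gives no verdict, so this rests on my own checks.

**What I did:** With the closed fingertips I pushed one post and turned the table about 17° clockwise, seen from above. The tool force stayed at about 2 N. I then pressed on the centre pad and moved the hand well clear.

**Checks that agreed:**
- **Alignment:** the four posts gave a notch yaw of −19.4° on average before pressing, against −19.95° for the pin. The single readings ran from −18.1° to −20.6°, and about ±2.7° is allowed.
- **Pressing:** the table gave way at about 7 N. It then stopped hard with the fingertip 112.2 mm above the bench under 18–21 N, matching the 112 mm given for fully home.
- **Last pictures:** the pad sits within about 3 pixels (in the 6× enlarged view) of where it should be when home, and the pin is in the notch.
- **Jars and roll:** they show no real movement. The comparison gave about 0.5 pixel (1 mm) for all three, probably an artefact of the method.
- **Hand clear:** the tool force reading is within noise.

**Disagreements:**
- **Post-top centre:** the centre worked out from the post tops came out about 3 mm off in x from the other measurements. I put this down to picking points by eye.
- **Sideways force:** there was about 7 N sideways on the tool at the end of the press.

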